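Close a paint tin with the bench lid press

ROBOT

A 6-joint arm with a two-finger parallel gripper is mounted at the origin on a cart in front of the work surface, level with it; the furniture and walls round the work are solid. World frame = base frame: x ahead of the robot, y to its left, z up, the work surface at z = 0. Lengths are in mm, angles in rad, forces in N, time in s.
With the tool pointing down it reaches from about 275 to 750 mm from the base axis. Payload 10.2 kg.
Tool frame: the origin (TCP) lies between the finger pads; the fingertips stand 22 mm ahead of it and the grasp point (between the pads) lies 3 mm ahead of it (ctrl.nose_length is the distance from the TCP to the fingertips, in mm); y points along the fingers, z is the direction in which the jaws open and shut, and the axes are right-handed (so a half turn about y gives the same grasp; the last joint's range is limited). The gripper opens to 85 mm and grips with 20 to 120 N. Pads are 22 mm wide; open, the fingers measure 114 mm over their backs; the gripper's body (76 mm by 85 mm) begins 54 mm behind the grasp point. The pads swing forward as they close: fully open they stand 13 mm farther back than shut.
Start: joints at [1.057, 0.313, 1.498, -0, 1.331, -0.223], TCP at [150.54, 502.96, 226.594] pointing down, gripper open.
Joint ranges: [-2.94, 2.94], [-0.97, 2.17], [0.19, 2.56], [-1.23, 4.37], [0.02, 3.11], [-2.88, 2.88]. Speed limits (rad/s): [2.39, 2.39, 3.01, 3.14, 3.14, 3.14].

INTERFACE

Orientations are given as a unit quaternion [w, x, y, z].
In Python, from rig import ctrl, eyes, models gives the robot as it stands.
- The arm moves only by the shell command python3 -m crank 'ROWS' [FORCE]. ROWS is JSON, a list of rows, each an object with "dp": the shift along the tool's x, y, z in mm, a list of three; "roll": the turn about the tool's y in rad; "gripper": the closure in counts, from 0 (fully open) to 255 (shut). A call has 1 to 10 rows; each row is the pose to reach, as a shift and turn from the pose commanded when the call began, along the tool's axes at that moment; what a row does not reach only later rows make up. A row lasts 1/12 s, in which the tool goes at most 41.7 mm and 7.16 degrees, less where a joint would pass 70% of its speed; a pose out of reach is approached as far as the arm can. A call with a gripper value outside its range is refused whole. The fingers move at their own pace and stop on an object; FORCE is the grip in N (left out, the last holds). Time passes only in rows, so rows that repeat a pose let the fingers close. It gives the time, the measured TCP pose, the force and the opening at its end, in the units of the state.
- ctrl.sense(): the state, without advancing time (a new reading comes with each control period).
- eyes.capture(name): name is "scene" or "top"; returns a dict with "color" (384x512x3 uint8, red, green, blue), "fx", "fy", "cx", "cy" (pixels), "R" (3x3) and "t" (3): a world point X has camera coordinates R X + t. Camera axes: x right, y down, z forward; pixel columns grow to the right and rows downward; lengths in mm; the calibration is good to about 2 mm. A picture is of the moment at which its call begins. There is no depth.
- ctrl.finish_job(): hands the job in, once; it reports no verdict.
Trained networks look in a picture, given as the dict that the camera call returned (one of the last four; its "shot" number tells which), for a name from the list of things; names that differ only in an ending like _2 or _b are one class to them, and where a whole thing is asked for, a point or a joint stands for the part that bears it (a point fixed in the world has none). Each returns a list of dicts, best first, with "confidence" (0 to 1); they miss things now and then, are a little off and sometimes report something else, mostly with a low value. They report only what shows in the picture. A call takes as long as a camera call.
- models.spot_in(picture, label): "extent" ([centre column, centre row, width, height] in pixels, round what is visible of it).
- models.spot_point(picture, label): "centre" ([column, row] in pixels: a listed point, or the origin of a listed thing).
The state is a dict: "time_s": time; "joints": joint angles; "dq": joint speeds; "tau": joint torques, N m; "eef_pos": TCP position; "ee_rot": TCP orientation; "force": force on the tool from outside, world axes, zero at the start; "wrist_torque": the same for the moment, N m; "grip_width": opening from 0.0 (shut) to 1.0 (fully open).
Only numpy, scipy, OpenCV 4.12 (cv2) and the standard library are available. Lean on these libraries where they do the work, as an engineer would, in place of code of your own. Each camera call takes 0.05 s, during which the arm holds its last target. There are 200 camera calls.

TASK

Close the tin that stands in the lid press: first unfold the folded crank handle until it stands fully upright, then crank clockwise until the lid is fully home in the tin and you feel it seat firmly, but no harder, so that the lid is not dented. Then crank back about a quarter of a turn so that the pressing plate is clear of the lid, and let go, with the handle left upright. Leave the other things on the bench where they are.

Things in the scene. Friction and masses are not known exactly. Their poses are not given: they have to be found in the camera images.
- press: Two-column bench screw press for tin lids, dark grey-green cast base 150 x 196 mm (196 along its y) and crosshead, fixed to the bench. Origin: underside of the base, on the crank's axis. Columns 16 mm thick at y = -76 and +76 mm. Crosshead top 208 mm above the bench, column nuts 219 mm. A 15 mm screw stem stands on the crank's axis, at most 263 mm above the bench, and sinks as the plate goes down.
- crank (a joint): Angle of the crank (rad); grows clockwise seen from above. A turn clockwise lowers the plate 20 mm (3.18 mm per rad), anticlockwise raises it. Starts between 1 and 3.5; stops at 0 (plate at the top) and 14.1. Stays where it is left. Pushing the handle round takes about 1.3 N running free, 4.3 N while the lid slides in, then climbs by 4 N per 0.1 rad: firmly seated from 6.5 N, dented at 10 N.
- handle (a joint): Angle of the folding handle on the end of the crank arm (rad): 0 folded flat inward along the arm, pointing at the hub; 1.571 upright, its working position, against a stop. An over-centre spring holds it at both ends: it takes about 5 N at the grip to lift it out of the folded position, the spring helps past half way and keeps it upright.
- crank_hub (a point): Point on the crank's vertical axis at the height of the handle's hinge pin, 244 mm above the bench. Held still, the handle pushes back with 1 to 2.5 N less than it took to move it (friction in the screw): about 2 N while the lid slides in, 4 to 6 N once it is firmly seated.
- handle_hinge (a point): Middle of the handle's hinge pin, in a steel fork (21 mm wide, 6 mm above the pin) at the end of the crank arm, 80 mm from the crank's axis, 244 mm above the bench. The pin is level and square to the arm. The arm is a steel bar 15 mm wide whose top lies 16 mm below the pin.
- grip_mid (a point): Point on the handle's centre line 40 mm from the hinge pin. The grip is a black plastic roller, 19 to 21 mm in diameter, from 12 to 63 mm from the pin, free to turn about its own length. Folded it lies level over the arm, 36 mm above the crosshead; upright its top is 307 mm above the bench. A pinched grip may slip and lag while it is lifted; let go past half way, the spring stands it upright.
- platen: The pressing plate: an 82 mm steel disc with a rubber face, guided by the columns and hanging below the crosshead on the screw. Origin at the centre of the rubber face; moves only up and down.
- tin: Open-mouthed grey-white quart tin, 112 mm across and 118 mm high, 0.9 kg, standing loose in a low ring on the base, on a plywood packing disc that puts its underside 16 to 24 mm above the bench. Origin at the centre of its underside; z up.
- lid: The tin's round lever lid, 93 mm across, already started in the mouth but standing proud; a tight fit that needs about 80 N from the plate. Its origin is 119 mm to 117 mm above the tin's underside at the start and 113 mm when fully home, where it stops hard. It only seals if the plate has pressed it there firmly, with 130 N or more; more than 230 N dents it. Its top, which the plate touches, is 7 mm above its origin.
- brush: Bystander: flat paint brush with wooden handle lying on the bench, 214 x 42 x 22 mm.
- toner_a: Bystander: small dropper bottle with red-brown body, 42 mm across, 106 mm high, upright.
- toner_b: Bystander: small dropper bottle with green body, 42 mm across, 118 mm high, upright.

How it is judged (in metres and radians):
On the way, in this order (a step that is already met when the one before it is completed fails the run):
1. the handle is unfolded upright (value of joint handle above 1.45 rad), for 0.2 s.
2. the lid is fully home (within 0.7 mm) and firmly seated: the plate presses on it with at least 130 N (z of lid in the frame of tin below 0.1137 m and contact force between platen and lid above 130 N), for 0.1 s.
3. the plate is wound back clear of the lid (z of platen in the frame of lid above 0.009 m), for 0.1 s.
At the end, for the whole second after the job is handed in: The lid is home in the tin within 0.7 mm, the plate's face is at least 2 mm above the lid, the handle still stands upright (over 1.4 rad), and the tin stands upright and at rest in its ring (value of joint handle above 1.4 rad and z of lid in the frame of tin below 0.1137 m and z of platen in the frame of lid above 0.009 m and angle between tin's own z axis and vertical below 0.03 rad and horizontal distance between tin and platen below 0.006 m and linear speed of tin below 0.01 m/s); the robot touches nothing.
It fails at once if the lid is dented: the plate presses on it with more than 230 N (contact force between platen and lid above 230 N).
It fails at once if the crank is turned (its end moved over 50 mm) while the handle is not upright (value of joint handle below 1.2 rad and distance of handle_hinge from where it was at the start of the episode above 0.05 m).
It fails at once if a bystander is moved by more than 20 mm (distance of any of brush, toner_a, toner_b from where it was at the start of the episode above 0.02 m).
It also fails if it takes over 72 s, if anything falls off the work surface, if the arm or the gripper's body presses on something with over 40 N, if the wrist force passes 120 N, or if a joint passes its speed limit or range.

## Working session

There is one attempt and no reset: what is moved stays moved. The work goes in short steps, Python scripts to look and compute and a shell command to move; the robot and the scene stay as the last step left them, time stands still between calls to the robot, and variables do not carry over. Pictures are saved under pics/ and viewed, about 8 in all and at most 12, crops included, and the job is handed in when it is done.

```bash
ls; mkdir -p pics; cat > h.py <<'E'
import numpy as np, cv2
from rig import ctrl, eyes, models
def ray(p,uv):
    R=np.array(p["R"]);t=np.array(p["t"]).ravel()
    d=R.T@np.array([(uv[0]-p["cx"])/p["fx"],(uv[1]-p["cy"])/p["fy"],1.0]); return -R.T@t,d/np.linalg.norm(d)
def atz(p,uv,z):
    c,d=ray(p,uv); return c+d*(z-c[2])/d[2]
def proj(p,X):
    c=np.array(p["R"])@np.array(X,float)+np.array(p["t"]).ravel(); return [p["fx"]*c[0]/c[2]+p["cx"],p["fy"]*c[1]/c[2]+p["cy"]]
E
python3 - <<'E'
from h import *
for n in("scene","top"):
    p=eyes.capture(n); cv2.imwrite(f"pics/{n}0.png",cv2.cvtColor(p["color"],cv2.COLOR_RGB2BGR))
    print(n,"cam",ray(p,(256,192))[0].round())
    for l,z in(("crank_hub",244),("handle_hinge",244),("grip_mid",244),("press",0),("toner_a",50),("toner_b",50),("brush",10),("lid",145)):
        r=models.spot_point(p,l)
        for q in r[:2]: print(l,np.round(q["centre"]),round(q["confidence"],2),atz(p,q["centre"],z).round(1))
s=ctrl.sense();print(s["eef_pos"],s["ee_rot"],s["force"],s["grip_width"],ctrl.nose_length)
E
```

```text
pics
scene cam [   2. -390.  846.]
crank_hub [225. 137.] 0.9 [509.  154.7 244. ]
handle_hinge [205. 124.] 0.78 [515.4 232.4 244. ]
grip_mid [217. 128.] 0.56 [522.6 195.7 244. ]
press [230. 199.] 0.74 [510.5 161.4   0. ]
toner_a [289. 234.] 0.91 [489.8 -74.8  50. ]
toner_a [319. 274.] 0.87 [ 439.9 -201.5   50. ]
toner_b [289. 234.] 0.91 [489.8 -74.8  50. ]
toner_b [319. 274.] 0.87 [ 439.9 -201.5   50. ]
brush [229. 199.] 0.34 [502.2 154.4  10. ]
lid [227. 164.] 0.55 [510.2 159.  145. ]
top cam [344.   1. 989.]
crank_hub [182. 169.] 0.98 [515.7 155.1 244. ]
handle_hinge [141. 165.] 0.93 [525.2 246.  244. ]
grip_mid [159. 171.] 0.64 [511.2 205.7 244. ]
press [196. 189.] 0.74 [512.4 161.7   0. ]
toner_a [323. 199.] 0.71 [ 476.3 -189.8   50. ]
toner_a [274. 186.] 0.53 [513.6 -58.   50. ]
toner_b [323. 199.] 0.71 [ 476.3 -189.8   50. ]
toner_b [274. 186.] 0.53 [513.6 -58.   50. ]
brush [272. 222.] 0.76 [416.8 -52.9  10. ]
lid [188. 181.] 0.43 [509.5 160.7 145. ]
[150.52209698 502.95064015 226.59041848] [-0.69963207  0.6996621  -0.10244644  0.10243361] [ 0.66969295  0.01353853 -0.21610696] 1.0018768513498229 22.0
```

```bash
python3 - <<'E'
import cv2,numpy as np
a=cv2.imread("pics/scene0.png");b=cv2.imread("pics/top0.png")
a=cv2.resize(a[70:290,130:350],(396,396),interpolation=3)[:,:396];b=cv2.resize(b[90:270,90:270],(396,396),interpolation=3)
cv2.imwrite("pics/c0.png",np.hstack([a,b]))
E
python3 -c "
from h import *
from scipy.spatial.transform import Rotation as R
q=ctrl.sense()['ee_rot'];print(R.from_quat([q[1],q[2],q[3],q[0]]).as_matrix().round(3))"
```

```text
[[ 0.958 -0.     0.287]
 [-0.287 -0.     0.958]
 [-0.    -1.    -0.   ]]
```

View pics/c0.png

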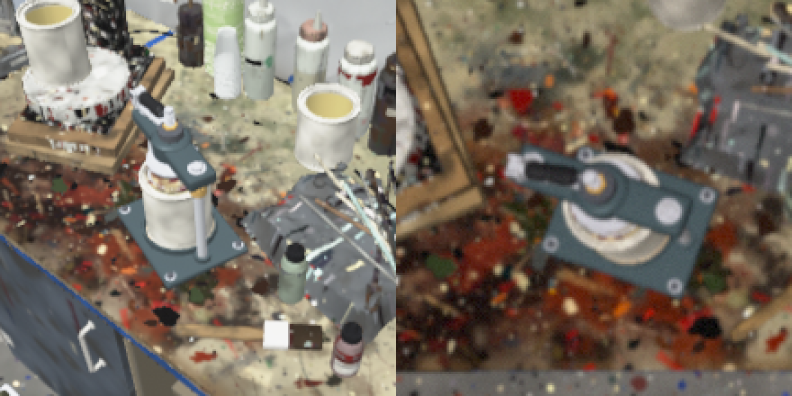

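View pics/top0.png

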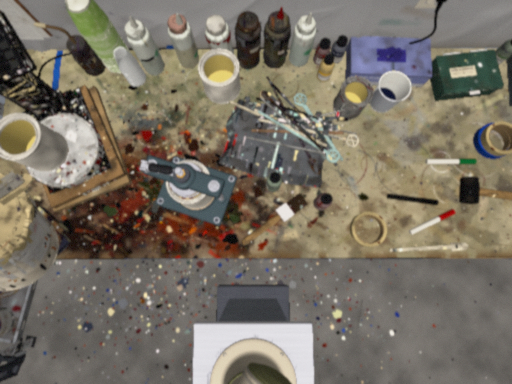

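Both views show the press with the crank arm pointing to the upper left and the handle folded. In the top view the fork is at about (144,165), the black grip spans (150–173, 168–172), and the hub is at about (181,171). Next I fit the geometry to both cameras.

```bash
cat > fit.py <<'E'
from h import *
from scipy.optimize import least_squares
ps=[eyes.capture(n) for n in("scene","top")]
obs=[]
for p in ps:
    for l in("crank_hub","handle_hinge","grip_mid","press","lid"):
        r=models.spot_point(p,l)
        if r: obs.append((p,l,r[0]["centre"],r[0]["confidence"]))
def pts(v):
    x,y,a=v[:3];d=np.array([np.cos(a),np.sin(a),0]);h=np.array([x,y,244.])
    return dict(crank_hub=h,handle_hinge=h+80*d,grip_mid=h+40*d,press=np.array([x,y,0]),lid=np.array([x,y,138.]))
f=lambda v:np.concatenate([(np.array(proj(p,pts(v)[l]))-c)*w for p,l,c,w in obs])
s=least_squares(f,[511,158,1.5],loss="soft_l1")
print(s.x.round(3),{k:q.round(1) for k,q in pts(s.x).items()})
for p,l,c,w in obs: print(l,round(w,2),np.round(np.array(proj(p,pts(s.x)[l]))-c,1))
E
python3 fit.py
```

```text
[510.896 160.438   1.436] {'crank_hub': array([510.9, 160.4, 244. ]), 'handle_hinge': array([521.6, 239.7, 244. ]), 'grip_mid': array([516.3, 200.1, 244. ]), 'press': array([510.9, 160.4,   0. ]), 'lid': array([510.9, 160.4, 138. ])}
crank_hub 0.71 [-0.7 -4. ]
handle_hinge 0.75 [0.5 0.1]
grip_mid 0.64 [ 1.2 -0.3]
press 0.72 [-89.3 -74.2]
lid 0.58 [-1.4  1.9]
crank_hub 0.64 [ 3.9 -0.9]
handle_hinge 0.71 [-0.3  2. ]
grip_mid 0.7 [ 4.5 -1.2]
press 0.96 [-2.2  0.3]
lid 0.51 [1.8 0.4]
```

```bash
python3 -m crank '[{"dp":[0,-40,0],"roll":0,"gripper":0},{"dp":[0,-80,0],"roll":0,"gripper":0},{"dp":[0,-120,0],"roll":0,"gripper":0}]' 30
```

```text
time_s: 1.75
eef_pos: [150.3, 502.5, 348.2]
ee_rot: [-0.699, 0.7, -0.103, 0.102]
force: [0.8, 0.3, 1.2]
grip_width: 1.001
```

```bash
python3 - <<'E'
from h import *
for n,(c0,c1,r0,r1) in(("scene",(200,232,110,150)),("top",(140,190,155,185))):
    p=eyes.capture(n)
    g=p["color"].max(2); m=np.zeros_like(g); m[r0:r1,c0:c1]=(g[r0:r1,c0:c1]<60)
    k,lab,st,ce=cv2.connectedComponentsWithStats(m); i=1+st[1:,4].argmax(); ys,xs=np.where(lab==i)
    print(n,st[i],ce[i],atz(p,ce[i],244).round(1))
    vx,vy,x0,y0=cv2.fitLine(np.c_[xs,ys].astype(np.float32),2,0,.01,.01).ravel()
    t=(xs-x0)*vx+(ys-y0)*vy
    for q in(t.min(),t.max()):
        print((x0+q*vx,y0+q*vy),atz(p,(x0+q*vx,y0+q*vy),244).round(1))
    if n=="top":
        b=cv2.resize(cv2.cvtColor(p["color"],4)[140:200,120:220],(800,480),interpolation=2); cv2.imwrite("pics/t1.png",b)
E
```

```text
scene [208 122  13  12  70] [213.34285714 127.        ] [518.7 205.8 244. ]
(np.float64(208.21638402685608), np.float64(122.73962703893129)) [522.9 229.1 244. ]
(np.float64(218.7551495402541), np.float64(131.49791671131328)) [514.2 181.9 244. ]
top [149 164  24  10 174] [160.54022989 168.24712644] [518.  202.1 244. ]
(np.float64(148.90382165410074), np.float64(166.74511762628723)) [521.4 227.8 244. ]
(np.float64(171.78081726010544), np.float64(169.6980510703345)) [514.7 177.4 244. ]
```

View pics/t1.png

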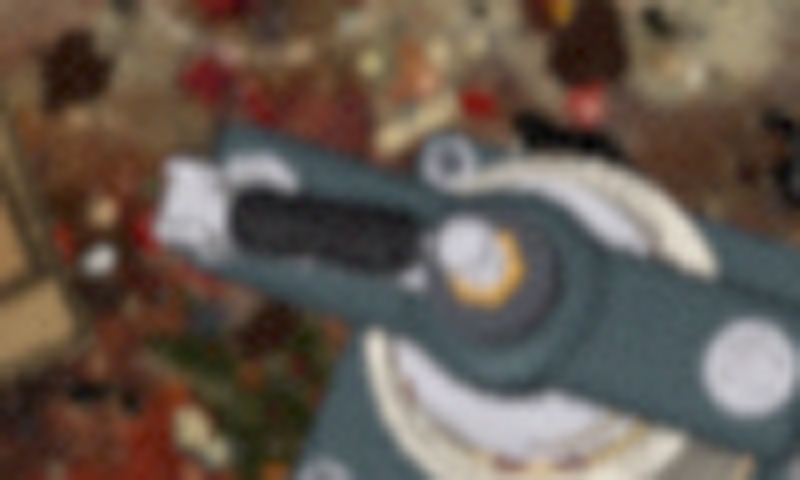

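Fitted pose: the grip axis runs at 1.416 rad, the pin is near (524,241), the hub near (511.8,162), and the grasp point at 45 mm is near (517,196.5). I approach by way of a point clear of the stack on the left.

```bash
python3 -m crank '[{"dp":[215,0,-196],"roll":1.435,"gripper":0},{"dp":[215,0,-196],"roll":1.435,"gripper":0},{"dp":[215,0,-196],"roll":1.435,"gripper":0},{"dp":[215,0,-196],"roll":1.435,"gripper":0},{"dp":[215,0,-196],"roll":1.435,"gripper":0},{"dp":[215,0,-196],"roll":1.435,"gripper":0},{"dp":[215,0,-196],"roll":1.435,"gripper":0},{"dp":[215,0,-196],"roll":1.435,"gripper":0},{"dp":[300,0,-193],"roll":1.435,"gripper":0},{"dp":[340,0,-191],"roll":1.435,"gripper":0}]' 30
python3 -c "
from h import *
from scipy.spatial.transform import Rotation as R
s=ctrl.sense();q=s['ee_rot'];print(R.from_quat([q[1],q[2],q[3],q[0]]).as_matrix().round(3),s['joints'])"
```

```text
time_s: 2.68
eef_pos: [381.8, 231.9, 347.3]
ee_rot: [0.507, -0.505, 0.494, -0.494]
force: [0.6, 0.5, 0.6]
grip_width: 1.001
[[ 0.024  0.002  1.   ]
 [-1.     0.001  0.024]
 [-0.001 -1.     0.002]] [2.82400033e-01 7.43062683e-02 1.47812402e+00 1.96696999e-04
 1.58714333e+00 2.58166370e-01]
```

```bash
python3 -m crank '[{"dp":[38,0,134],"roll":0.18,"gripper":0},{"dp":[38,0,134],"roll":0.18,"gripper":0},{"dp":[38,0,134],"roll":0.18,"gripper":0},{"dp":[38,0,134],"roll":0.18,"gripper":0},{"dp":[38,30,134],"roll":0.18,"gripper":0},{"dp":[38,30,134],"roll":0.18,"gripper":0},{"dp":[38,30,134],"roll":0.18,"gripper":0}]' 30
cat > st.py <<'E'
from h import *
from scipy.spatial.transform import Rotation as R
s=ctrl.sense();q=s['ee_rot'];print(R.from_quat([q[1],q[2],q[3],q[0]]).as_matrix().round(3)[:2,[0,2]].tolist(),s['eef_pos'].round(1) if hasattr(s['eef_pos'],'round') else s['eef_pos'])
E
python3 st.py
python3 - <<'E'
from h import *
o=[]
for n,(c,r) in(("scene",(180,90)),("top",(130,140))):
    p=eyes.capture(n); o.append(cv2.resize(cv2.cvtColor(p["color"],4)[r:r+80,c:c+66],(396,480),interpolation=2))
cv2.imwrite("pics/c2.png",np.hstack(o))
E
```

```text
time_s: 3.27
eef_pos: [515.5, 198.8, 315.8]
ee_rot: [0.46, -0.462, 0.537, -0.535]
force: [-0.4, 0.3, 0.4]
grip_width: 1.002
[[-0.149, 0.989], [-0.989, -0.149]] [515.5 198.8 315.8]
```

View pics/c2.png

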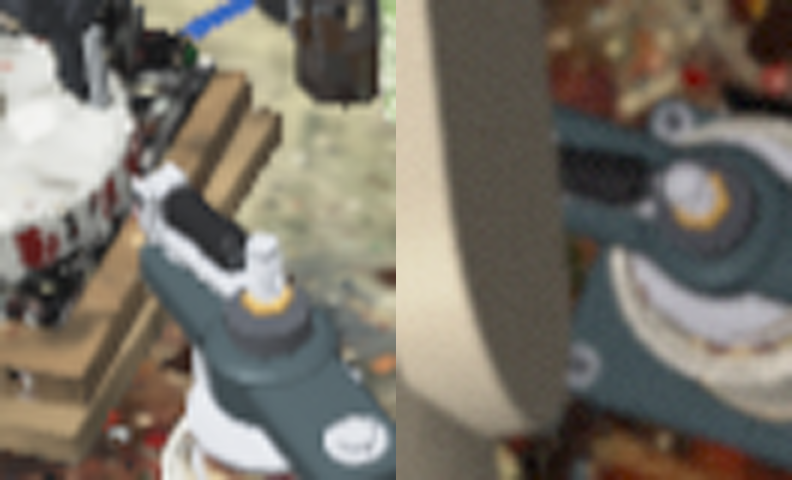

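The scene view shows the way to the grip is clear. In the top view the hand covers it. Descending over the grip now.

```bash
python3 -m crank '[{"dp":[2,30,2],"roll":0,"gripper":0},{"dp":[2,55,2],"roll":0,"gripper":0},{"dp":[2,68,2],"roll":0,"gripper":60},{"dp":[2,68,2],"roll":0,"gripper":100}]' 40; python3 st.py
```

```text
time_s: 3.7
eef_pos: [516.8, 196.7, 247.4]
ee_rot: [0.46, -0.462, 0.536, -0.535]
force: [-0.9, 0.5, -0.8]
grip_width: 0.75
[[-0.149, 0.989], [-0.989, -0.149]] [516.8 196.7 247.4]
```

```bash
python3 -m crank '[{"dp":[0,0,0],"roll":0,"gripper":200},{"dp":[0,0,0],"roll":0,"gripper":220},{"dp":[0,0,0],"roll":0,"gripper":220},{"dp":[0,0,0],"roll":0,"gripper":220},{"dp":[0,0,0],"roll":0,"gripper":220},{"dp":[0,0,0],"roll":0,"gripper":220},{"dp":[0,0,0],"roll":0,"gripper":220}]' 40; python3 st.py
```

```text
time_s: 4.28
eef_pos: [517.8, 196.5, 248.8]
ee_rot: [-0.461, 0.461, -0.536, 0.536]
force: [-1.4, -0.1, 0.8]
grip_width: 0.137
[[-0.149, 0.989], [-0.989, -0.149]] [517.8 196.5 248.8]
```

```bash
python3 - <<'E'
from h import *
print(ctrl.sense()["grip_width"])
o=[]
for n,(c,r) in(("scene",(180,80)),("top",(130,140))):
    p=eyes.capture(n); o.append(cv2.resize(cv2.cvtColor(p["color"],4)[r:r+80,c:c+66],(396,480),interpolation=2))
cv2.imwrite("pics/c3.png",np.hstack(o))
E
```

```text
0.13733959815666474
```

View pics/c3.png

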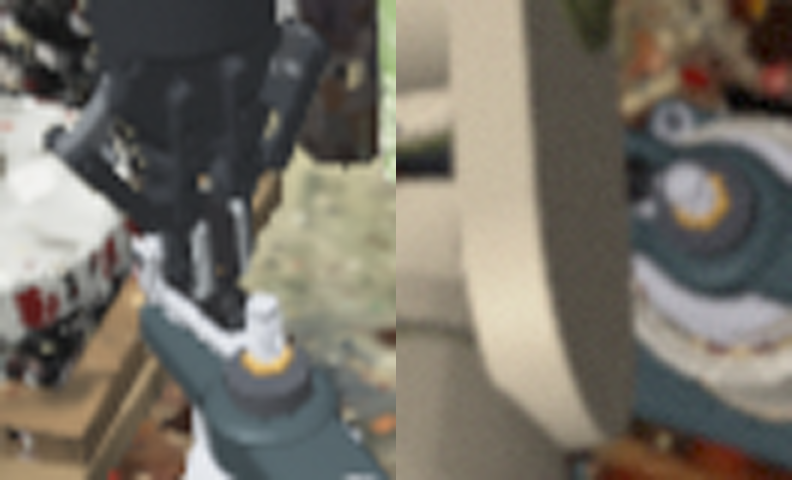

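The scene view shows the fingers straddling the grip at about (200–235,250) in the crop. I close fully to find out whether they are holding it.

```bash
python3 -m crank '[{"dp":[0,0,0],"roll":0,"gripper":255},{"dp":[0,0,0],"roll":0,"gripper":255},{"dp":[0,0,0],"roll":0,"gripper":255}]' 50; python3 st.py
```

```text
time_s: 4.63
eef_pos: [517.9, 196.6, 248.8]
ee_rot: [-0.461, 0.461, -0.536, 0.536]
force: [-0.0, 0.3, 1.5]
grip_width: -0.0
[[-0.149, 0.989], [-0.989, -0.149]] [517.9 196.6 248.8]
```

```bash
python3 - <<'E'
from h import *
p=eyes.capture("scene"); cv2.imwrite("pics/c4.png",cv2.resize(cv2.cvtColor(p["color"],4)[75:150,180:255],(800,600)[::-1] if 0 else (600,600),interpolation=2))
for X in([517.9,196.6,246],[517.9,196.6,227],[524,241,244],[514.5,179,244]): print(np.round((np.array(proj(p,X))-[180,75])*8))
E
```

```text
[285. 423.]
[290. 470.]
[203. 366.]
[317. 455.]
```

View pics/c4.png

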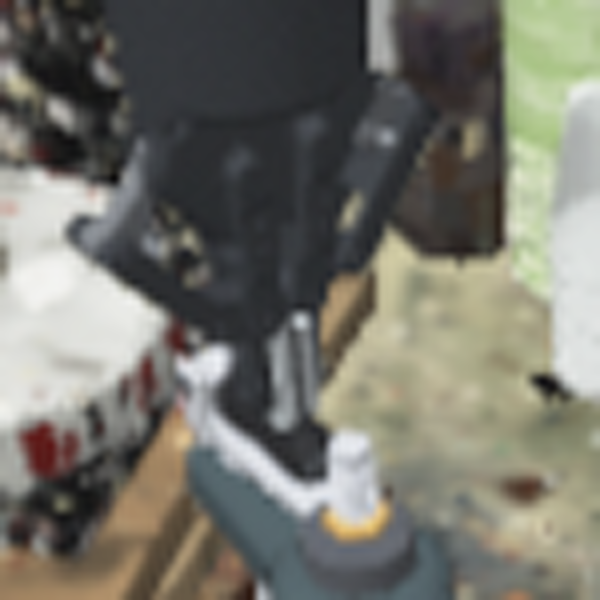

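```bash
python3 -m crank '[{"dp":[0,2,0],"roll":0,"gripper":255},{"dp":[0,4,0],"roll":0,"gripper":255},{"dp":[0,4,0],"roll":0,"gripper":255}]'
python3 - <<'E'
from h import *
for n in("scene","top"):
    p=eyes.capture(n)
    for l in("grip_mid","handle_hinge","crank_hub"):
        for q in models.spot_point(p,l)[:1]: print(n,l,np.round(q["centre"],1),round(q["confidence"],2),atz(p,q["centre"],244).round(1))
E
```

```text
time_s: 4.93
eef_pos: [519.1, 196.3, 247.6]
ee_rot: [-0.463, 0.459, -0.535, 0.538]
force: [-0.9, -2.0, 17.5]
grip_width: 0.001
scene grip_mid [217.8 130.5] 0.6 [515.6 186.6 244. ]
scene handle_hinge [205.7 118.6] 0.79 [531.4 247.2 244. ]
scene crank_hub [226.5 137.8] 0.72 [508.5 149.  244. ]
top grip_mid [156.2 170. ] 0.43 [514.1 211.5 244. ]
top crank_hub [176.7 170.1] 0.67 [513.7 166.6 244. ]
```

```bash
python3 -m crank '[{"dp":[0,-30,0],"roll":0,"gripper":255},{"dp":[0,-60,0],"roll":0,"gripper":255},{"dp":[0,-60,0],"roll":0,"gripper":255}]'
python3 st.py; python3 - <<'E'
from h import *
p=eyes.capture("scene"); e=np.array(ctrl.sense()["eef_pos"]); im=cv2.resize(cv2.cvtColor(p["color"],4)[60:150,170:260],(600,600),interpolation=2)
k=600/90
for X,c in((e-[0,0,22],(0,0,255)),(e-[0,0,3],(0,255,255)),([524,241,244],(0,255,0)),([514.5,179,244],(255,0,0)),([511.8,162,263],(255,0,255))):
    u=((np.array(proj(p,X))-[170,60])*k).astype(int); print(u); cv2.circle(im,tuple(int(a) for a in u),4,c,1)
cv2.imwrite("pics/c5.png",im)
E
```

```text
time_s: 5.58
eef_pos: [519.0, 196.7, 310.0]
ee_rot: [-0.464, 0.459, -0.534, 0.538]
force: [0.4, -0.2, 0.7]
grip_width: 0.001
[[-0.149, 0.989], [-0.989, -0.149]] [519.  196.7 310. ]
[295 369]
[290 326]
[235 405]
[330 479]
[353 460]
```

View pics/c5.png

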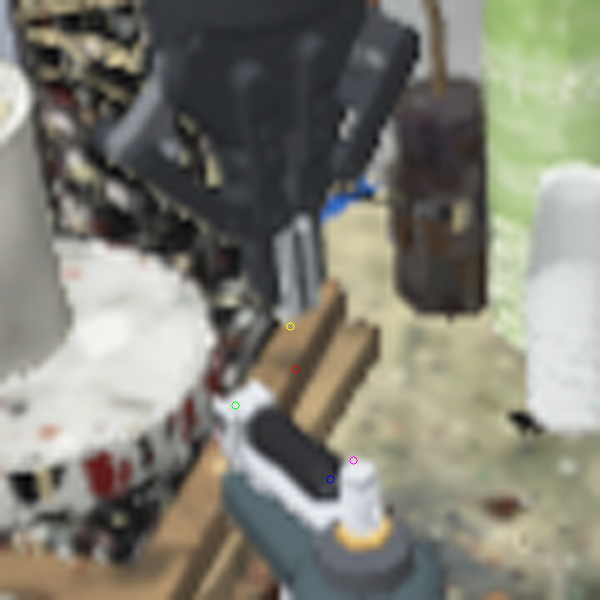

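The fingertips are at crop row ~318, but the stated nose length predicts row 369. The real tips are therefore about 25 mm higher than documented. That agrees with the shut fingers touching the grip top (254 mm) at TCP z≈248.5. From here I use tip z ≈ TCP z + 5, reopen, and go down 25 mm lower than before.

```bash
python3 -m crank '[{"dp":[0,0,-1.5],"roll":0,"gripper":60},{"dp":[0,0,-1.5],"roll":0,"gripper":60},{"dp":[0,0,-1.5],"roll":0,"gripper":60},{"dp":[0,0,-1.5],"roll":0,"gripper":60},{"dp":[0,30,-1.5],"roll":0,"gripper":60},{"dp":[0,50,-1.5],"roll":0,"gripper":60},{"dp":[0,60,-1.5],"roll":0,"gripper":60},{"dp":[0,65,-1.5],"roll":0,"gripper":60}]'
```

```text
time_s: 6.3
eef_pos: [515.8, 196.7, 238.0]
ee_rot: [0.46, -0.462, 0.537, -0.536]
force: [-0.1, 1.3, 0.3]
grip_width: 0.764
```

```bash
python3 -m crank '[{"dp":[0,8,0],"roll":0,"gripper":60},{"dp":[0,16,0],"roll":0,"gripper":60},{"dp":[0,22,0],"roll":0,"gripper":60},{"dp":[0,22,0],"roll":0,"gripper":60}]'
```

```text
time_s: 6.63
eef_pos: [516.0, 196.7, 216.6]
ee_rot: [0.461, -0.462, 0.536, -0.536]
force: [-0.7, -0.5, -1.5]
grip_width: 0.765
```

```bash
python3 -m crank '[{"dp":[0,-5,1],"roll":0,"gripper":60},{"dp":[0,-5,1],"roll":0,"gripper":150},{"dp":[0,-5,1],"roll":0,"gripper":230},{"dp":[0,-5,1],"roll":0,"gripper":255},{"dp":[0,-5,1],"roll":0,"gripper":255},{"dp":[0,-5,1],"roll":0,"gripper":255},{"dp":[0,-5,1],"roll":0,"gripper":255},{"dp":[0,-5,1],"roll":0,"gripper":255}]' 50
```

```text
time_s: 7.3
eef_pos: [517.6, 196.5, 223.0]
ee_rot: [-0.461, 0.461, -0.536, 0.536]
force: [1.9, -0.1, 2.5]
grip_width: 0.217
```

The grip is held at 0.217 × 85 ≈ 18 mm. I lift it along the 45 mm arc about the pin.

```bash
python3 -m crank '[{"dp":[-1,-8,0],"roll":0,"gripper":255},{"dp":[-3,-15,0],"roll":0,"gripper":255},{"dp":[-6,-22,0],"roll":0,"gripper":255},{"dp":[-10,-29,0],"roll":0,"gripper":255},{"dp":[-16,-34,0],"roll":0,"gripper":255},{"dp":[-22,-39,0],"roll":0,"gripper":255},{"dp":[-30,-42,0],"roll":0,"gripper":255},{"dp":[-37,-44,0],"roll":0,"gripper":255},{"dp":[-45,-45,0],"roll":0,"gripper":255},{"dp":[-47,-45,0],"roll":0,"gripper":255}]' 50
python3 - <<'E'
from h import *
p=eyes.capture("scene"); im=cv2.resize(cv2.cvtColor(p["color"],4)[60:150,170:260],(600,600),interpolation=2)
cv2.imwrite("pics/c6.png",im)
for l in("grip_mid","handle_hinge"): print(l,[(np.round((np.array(q["centre"])-[170,60])*600/90),round(q["confidence"],2)) for q in models.spot_point(p,l)[:1]])
E
```

```text
time_s: 8.13
eef_pos: [524.7, 244.1, 268.5]
ee_rot: [-0.462, 0.461, -0.535, 0.536]
force: [-1.1, -4.1, -0.5]
grip_width: 0.186
grip_mid [(array([222., 401.]), 0.74)]
handle_hinge [(array([231., 396.]), 0.66)]
```

View pics/c6.png

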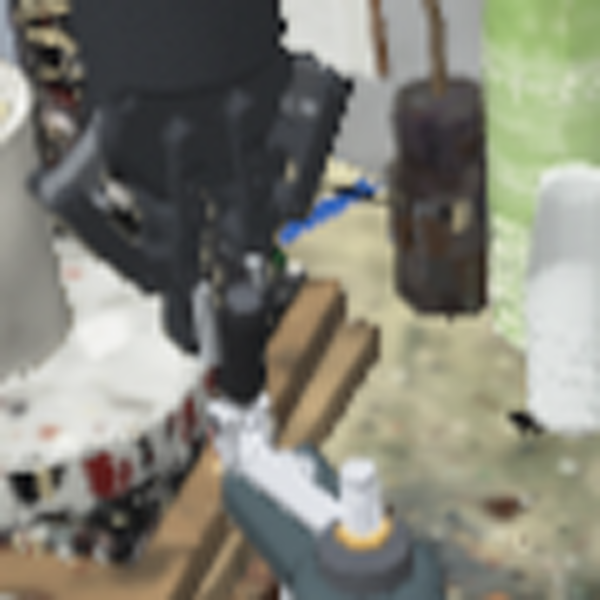

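The handle stands upright in the fingers: it covers (245,290–390) in the crop, with the fork at (240,415), and the stop pushes back with about 4 N. I write a small planner for the circle and start with a gentle 1.5 rad to calibrate it.

```bash
cat > plan.py <<'E'
# usage: plan.py cmdx cmdy phi0 dphi n [cx cy r]
import sys; from h import *
from scipy.spatial.transform import Rotation as R
a=[float(v) for v in sys.argv[1:]]; cmd=np.array(a[:2]); C=np.array(a[5:7] or [511.8,162.]); r=a[7] if len(a)>7 else 81.5
q=ctrl.sense()["ee_rot"]; M=R.from_quat([q[1],q[2],q[3],q[0]]).as_matrix()[:2][:,[0,2]]
for k in range(1,int(a[4])+1):
    f=a[2]-a[3]*k; d=M.T@(C+r*np.array([np.cos(f),np.sin(f)])-cmd); d=d.round(); print([int(d[0]),0,int(d[1])],end=" ")
print("\nend cmd",(cmd+M@d).round(1),"phi",round(f,3))
E
cat > f.py <<'E'
import sys; from h import *
s=ctrl.sense(); C=np.array([float(v) for v in sys.argv[1:3]] or [511.8,162.]); e=np.array(s["eef_pos"]); d=e[:2]-C; f=np.arctan2(d[1],d[0]); u=np.array([np.cos(f),np.sin(f)]); F=np.array(s["force"])
print("eef",e.round(1),"r %.1f phi %.3f Frad %.1f Fback %.1f Fz %.1f"%(np.hypot(*d),f,F[:2]@u,F[:2]@[-u[1],u[0]],F[2]),"w %.3f t %.2f"%(s["grip_width"],s["time_s"]))
E
python3 f.py; python3 plan.py 524.6 243 1.415 0.15 10
```

```text
eef [524.6 243.5 268.4] r 82.5 phi 1.415 Frad -1.4 Fback -0.0 Fz -1.1 w 0.187 t 8.28
[1, 0, 12] [4, 0, 24] [9, 0, 35] [15, 0, 46] [23, 0, 55] [32, 0, 64] [42, 0, 70] [53, 0, 76] [65, 0, 79] [77, 0, 81] 
end cmd [593.2 154.8] phi -0.085
```

```bash
python3 -m crank '[{"dp":[1,0,12],"roll":0,"gripper":255},{"dp":[4,0,24],"roll":0,"gripper":255},{"dp":[9,0,35],"roll":0,"gripper":255},{"dp":[15,0,46],"roll":0,"gripper":255},{"dp":[15,0,46],"roll":0,"gripper":255}]' 50; python3 f.py
```

```text
time_s: 8.7
eef_pos: [569.9, 221.0, 268.8]
ee_rot: [-0.463, 0.459, -0.536, 0.537]
force: [1.7, 1.5, -1.1]
grip_width: 0.039
eef [569.9 221.  268.8] r 82.8 phi 0.793 Frad 2.3 Fback -0.2 Fz -1.1 w 0.039 t 8.70
```

The width fell to 0.039, so the grip slipped out. I look.

```bash
python3 - <<'E'
from h import *
p=eyes.capture("scene"); im=cv2.resize(cv2.cvtColor(p["color"],4)[60:150,170:260],(600,600),interpolation=2)
p2=eyes.capture("top"); print(p["color"].shape)
cv2.imwrite("pics/c7.png",im)
for pp in(p,p2):
  for l in("grip_mid","handle_hinge"): print(l,[(np.round(q["centre"]),round(q["confidence"],2),atz(pp,q["centre"],284 if l[0]=="g" else 244).round()) for q in models.spot_point(pp,l)[:1]])
E
```

```text
(384, 512, 3)
grip_mid [(array([229., 107.]), 0.71, array([570., 194., 284.]))]
handle_hinge [(array([227., 117.]), 0.88, array([573., 209., 244.]))]
grip_mid [(array([157., 137.]), 0.56, array([576., 203., 284.]))]
handle_hinge [(array([163., 138.]), 0.75, array([587., 201., 244.]))]
```

View pics/c7.png

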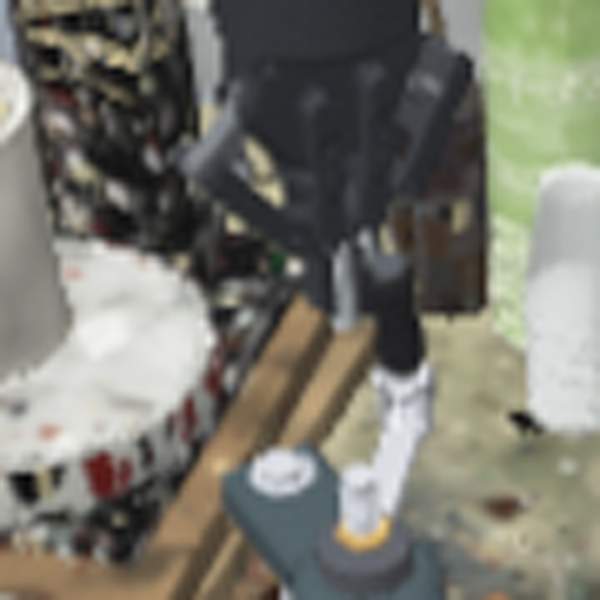

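The handle is upright but sits just ahead of the shut fingers: the grip is at crop (395,260–370) and the fork at (400,400). The pads had only caught its edge. I locate it again to re-grasp centred.

```bash
python3 - <<'E'
from h import *
p=eyes.capture("scene"); H=np.array([511.8,162])
obs={307:(228.8,98.7),256:(230.,115.5)}
from scipy.optimize import least_squares
f=lambda v:np.concatenate([np.array(proj(p,[v[0],v[1],z]))-c for z,c in obs.items()])
s=least_squares(f,[570,205]); print("free fit",s.x.round(1),np.hypot(*(s.x-H)),np.arctan2(*(s.x-H)[::-1]),f(s.x).round(1))
g=lambda v:f(H+80*np.array([np.cos(v[0]),np.sin(v[0])]))
s=least_squares(g,[.6]);print(s.x,H+80*np.array([np.cos(s.x[0]),np.sin(s.x[0])]),g(s.x).round(1))
# fix check stem: px of stem top in crop (358,475)
print("stem top px",proj(p,[511.8,162,263]),"seen",(170+358*.15,60+470*.15), "tip proj",proj(p,[569.9,221,274]),"seen",(170+347*.15,60+328*.15))
# grip from top view
t=eyes.capture("top"); print("top pred grip top",proj(t,[*(H+80*np.array([np.cos(s.x[0]),np.sin(s.x[0])])),307]))
cv2.imwrite("pics/t8.png",cv2.resize(cv2.cvtColor(t["color"],4)[100:200,110:230],(720,600),interpolation=2))
E
python3 st.py
```

```text
free fit [571.6 194.7] 68.14478004199269 0.4998073882893789 [-0.1  0.1  0.1 -0.1]
[0.52959101] [580.84110044 202.41443369] [ 0.2 -2.6  0.3 -2.8]
stem top px [np.float64(223.0974479354158), np.float64(129.12661534175774)] seen (223.7, 130.5) tip proj [np.float64(221.86039441840705), np.float64(106.24237774279281)] seen (222.05, 109.19999999999999)
top pred grip top [np.float64(153.77993111404425), np.float64(131.2589412815267)]
[[-0.149, 0.989], [-0.989, -0.149]] [567.3 221.5 267.8]
```

```bash
python3 - <<'E'
from h import *
p=eyes.capture("scene"); X=np.array([575,210,273.])
a=np.array(proj(p,X)); J=np.c_[np.array(proj(p,X+[10,0,0]))-a,np.array(proj(p,X+[0,10,0]))-a]/10
print(J.round(3))
for d in((7.5,.75),(6,1.2)): print(d,np.linalg.solve(J,d).round(1))
im=cv2.resize(cv2.cvtColor(p["color"],4)[85:130,205:250],(600,600),interpolation=2); cv2.imwrite("pics/c8.png",im)
E
python3 f.py
```

```text
[[ 0.26  -0.275]
 [-0.171 -0.141]]
(7.5, 0.75) [ 10.1 -17.7]
(6, 1.2) [  6.1 -16. ]
eef [567.4 221.5 267.7] r 81.4 phi 0.819 Frad -0.9 Fback -0.2 Fz -0.2 w 0.003 t 9.15
```

View pics/c8.png

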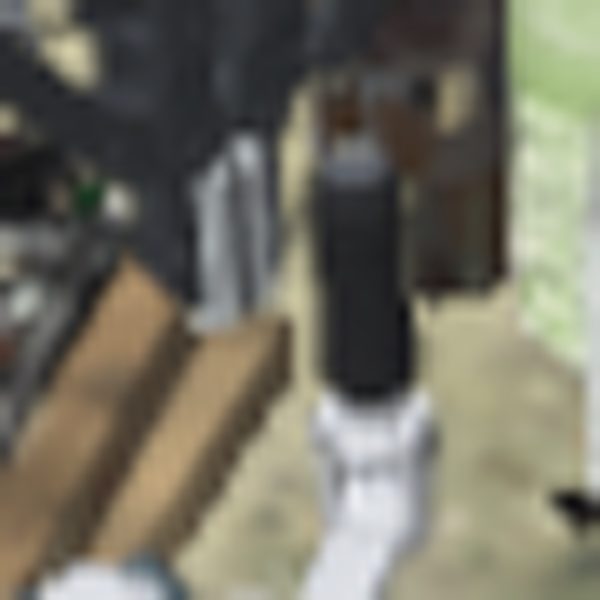

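The magnified view shows the shut pads' edge bottom at (237,320) and the upright grip's axis from (358,165) to (368,387). Taken relative to the tips, the grip is at about TCP (584,193), within 3 mm of the absolute fit. I go up, over and down with the jaws open.

```bash
python3 -m crank '[{"dp":[0,-35,0],"roll":0,"gripper":255},{"dp":[0,-62,0],"roll":0,"gripper":80},{"dp":[25,-62,20],"roll":0,"gripper":80},{"dp":[25,-62,20],"roll":0,"gripper":80},{"dp":[25,-62,20],"roll":0,"gripper":80},{"dp":[25,-62,20],"roll":0,"gripper":80},{"dp":[25,-40,20],"roll":0,"gripper":80},{"dp":[25,-15,20],"roll":0,"gripper":80},{"dp":[25,8,20],"roll":0,"gripper":80},{"dp":[25,8,20],"roll":0,"gripper":80}]' 50; python3 f.py
```

```text
time_s: 9.98
eef_pos: [581.5, 194.2, 254.7]
ee_rot: [0.459, -0.464, 0.538, -0.534]
force: [-0.4, 0.4, -0.8]
grip_width: 0.689
eef [581.5 194.2 254.7] r 76.8 phi 0.432 Frad -0.2 Fback 0.5 Fz -0.8 w 0.689 t 9.98
```

```bash
python3 -m crank '[{"dp":[0,0,0],"roll":0,"gripper":255},{"dp":[0,0,0],"roll":0,"gripper":255},{"dp":[0,0,0],"roll":0,"gripper":255},{"dp":[0,0,0],"roll":0,"gripper":255},{"dp":[0,0,0],"roll":0,"gripper":255},{"dp":[0,0,0],"roll":0,"gripper":255},{"dp":[0,0,0],"roll":0,"gripper":255}]' 50; python3 f.py
python3 - <<'E'
from h import *
p=eyes.capture("scene")
im=cv2.resize(cv2.cvtColor(p["color"],4)[85:130,205:250],(600,600),interpolation=2); cv2.imwrite("pics/c9.png",im)
E
```

```text
time_s: 10.57
eef_pos: [583.6, 193.7, 261.5]
ee_rot: [-0.462, 0.461, -0.536, 0.536]
force: [-3.8, -1.7, 6.4]
grip_width: 0.223
eef [583.6 193.7 261.5] r 78.5 phi 0.415 Frad -4.1 Fback 0.0 Fz 6.4 w 0.223 t 10.57
```

View pics/c9.png

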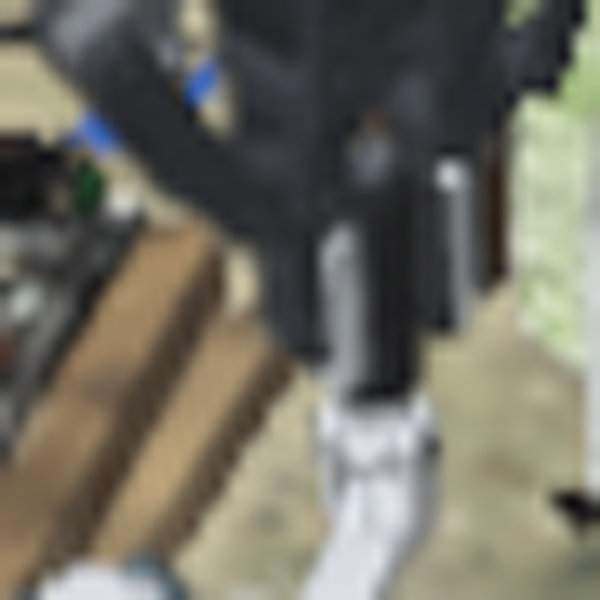

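The width of 0.223 shows a centred pinch. In the picture the pads straddle the grip, and the tip at about (340,390) is near the fork, which explains Fz = 6. I raise 8 mm and crank on a circle through this pose, with centre about (511,160) and r = 80.

```bash
python3 plan.py 584 193.6 0.435 0.12 6 511 160 80
```

```text
[8, 0, 4] [17, 0, 8] [26, 0, 11] [36, 0, 12] [45, 0, 13] [55, 0, 12] 
end cmd [587.6 137.4] phi -0.285
```

```bash
python3 -m crank '[{"dp":[0,-8,0],"roll":0,"gripper":255},{"dp":[8,-8,4],"roll":0,"gripper":255},{"dp":[17,-8,8],"roll":0,"gripper":255},{"dp":[26,-8,11],"roll":0,"gripper":255},{"dp":[36,-8,12],"roll":0,"gripper":255},{"dp":[36,-8,12],"roll":0,"gripper":255}]' 60; python3 f.py 511 160; python3 plan.py 590.5 156.2 -0.045 0.15 9 511 160 80
```

```text
time_s: 11.12
eef_pos: [590.5, 154.3, 262.8]
ee_rot: [0.459, -0.462, 0.537, -0.536]
force: [11.4, -3.1, -31.1]
grip_width: 0.22
eef [590.5 154.3 262.8] r 79.7 phi -0.071 Frad 11.6 Fback -2.3 Fz -31.1 w 0.220 t 11.12
[12, 0, 1] [24, 0, -1] [35, 0, -4] [46, 0, -9] [56, 0, -15] [65, 0, -23] [73, 0, -32] [79, 0, -42] [84, 0, -53] 
end cmd [525.4  81.2] phi -1.395
```

Pulling up against the pinch left 31 N of axial load. I relax that by 5 mm and add a little outward bias.

```bash
python3 -m crank '[{"dp":[0,4,1],"roll":0,"gripper":255},{"dp":[0,5,2],"roll":0,"gripper":255},{"dp":[0,5,2],"roll":0,"gripper":255}]' 60; python3 f.py 511 160
```

```text
time_s: 11.37
eef_pos: [591.2, 155.9, 262.3]
ee_rot: [0.46, -0.462, 0.537, -0.535]
force: [-3.8, -2.3, -6.5]
grip_width: 0.222
eef [591.2 155.9 262.3] r 80.3 phi -0.051 Frad -3.7 Fback -2.5 Fz -6.5 w 0.222 t 11.37
```

```bash
python3 plan.py 592.5 155.9 -0.05 0.15 9 511 160 81
```

```text
[12, 0, 0] [24, 0, -2] [36, 0, -5] [47, 0, -10] [57, 0, -17] [66, 0, -25] [74, 0, -34] [80, 0, -44] [85, 0, -56] 
end cmd [524.4  80.2] phi -1.4
```

```bash
python3 -m crank '[{"dp":[12,1,0],"roll":0,"gripper":255},{"dp":[24,1,-2],"roll":0,"gripper":255},{"dp":[36,1,-5],"roll":0,"gripper":255},{"dp":[47,1,-10],"roll":0,"gripper":255},{"dp":[57,1,-17],"roll":0,"gripper":255},{"dp":[57,1,-17],"roll":0,"gripper":255}]' 60; python3 f.py 511 160;  python3 plan.py 567.2 102.1 -0.8 0.15 9 511 160 81
```

```text
time_s: 11.87
eef_pos: [565.6, 100.0, 262.2]
ee_rot: [-0.46, 0.461, -0.536, 0.537]
force: [-0.9, -1.0, -3.3]
grip_width: 0.22
eef [565.6 100.  262.2] r 81.2 phi -0.832 Frad 0.1 Fback -1.4 Fz -3.3 w 0.220 t 11.87
[9, 0, -8] [17, 0, -17] [23, 0, -27] [28, 0, -39] [31, 0, -50] [32, 0, -62] [32, 0, -75] [29, 0, -86] [25, 0, -98] 
end cmd [466.5  92.2] phi -2.15
```

```bash
python3 -m crank '[{"dp":[9,0,-8],"roll":0,"gripper":255},{"dp":[17,0,-17],"roll":0,"gripper":255},{"dp":[23,0,-27],"roll":0,"gripper":255},{"dp":[28,0,-39],"roll":0,"gripper":255},{"dp":[31,0,-50],"roll":0,"gripper":255},{"dp":[32,0,-62],"roll":0,"gripper":255},{"dp":[32,0,-75],"roll":0,"gripper":255},{"dp":[29,0,-86],"roll":0,"gripper":255},{"dp":[25,0,-98],"roll":0,"gripper":255},{"dp":[25,0,-98],"roll":0,"gripper":255}]' 60; python3 f.py 511 160;  python3 plan.py 466.5 92 -2.15 0.15 9 511 160 81
```

```text
time_s: 12.7
eef_pos: [464.9, 92.9, 262.1]
ee_rot: [0.462, -0.461, 0.536, -0.536]
force: [-0.6, 2.7, -3.9]
grip_width: 0.223
eef [464.9  92.9 262.1] r 81.4 phi -2.173 Frad -1.9 Fback -2.0 Fz -3.9 w 0.223 t 12.70
[-6, 0, -10] [-13, 0, -20] [-22, 0, -29] [-32, 0, -36] [-43, 0, -41] [-55, 0, -45] [-67, 0, -47] [-79, 0, -47] [-91, 0, -45] 
end cmd [435.5 188.7] phi -3.5
```

```bash
python3 -m crank '[{"dp":[-6,0,-10],"roll":0,"gripper":255},{"dp":[-13,0,-20],"roll":0,"gripper":255},{"dp":[-22,0,-29],"roll":0,"gripper":255},{"dp":[-32,0,-36],"roll":0,"gripper":255},{"dp":[-43,0,-41],"roll":0,"gripper":255},{"dp":[-55,0,-45],"roll":0,"gripper":255},{"dp":[-67,0,-47],"roll":0,"gripper":255},{"dp":[-79,0,-47],"roll":0,"gripper":255},{"dp":[-91,0,-45],"roll":0,"gripper":255},{"dp":[-91,0,-45],"roll":0,"gripper":255}]' 60; python3 f.py 511 160;  python3 plan.py 435.5 188.7 -3.5 0.15 9 511 160 81
```

```text
time_s: 13.53
eef_pos: [436.9, 190.1, 262.1]
ee_rot: [-0.463, 0.46, -0.534, 0.537]
force: [10.2, -2.3, -2.2]
grip_width: 0.225
eef [436.9 190.1 262.1] r 79.9 phi 2.756 Frad -10.4 Fback -1.7 Fz -2.2 w 0.225 t 13.53
[-11, 0, 3] [-22, 0, 8] [-32, 0, 15] [-41, 0, 23] [-49, 0, 32] [-55, 0, 43] [-60, 0, 54] [-63, 0, 66] [-64, 0, 78] 
end cmd [522.1 240.4] phi -4.85
```

```bash
python3 plan.py 435.5 188.7 -3.5 0.1 9 512 160 80.5
```

```text
[-7, 0, 3] [-15, 0, 6] [-22, 0, 10] [-29, 0, 14] [-35, 0, 19] [-41, 0, 24] [-47, 0, 30] [-51, 0, 37] [-55, 0, 44] 
end cmd [487.2 236.6] phi -4.4
```

```bash
python3 -m crank '[{"dp":[-7,0,3],"roll":0,"gripper":255},{"dp":[-15,0,6],"roll":0,"gripper":255},{"dp":[-22,0,10],"roll":0,"gripper":255},{"dp":[-29,0,14],"roll":0,"gripper":255},{"dp":[-35,0,19],"roll":0,"gripper":255}]' 60; python3 f.py 512 160; python3 -m crank '[{"dp":[-6,0,5],"roll":0,"gripper":255},{"dp":[-12,0,11],"roll":0,"gripper":255},{"dp":[-16,0,18],"roll":0,"gripper":255},{"dp":[-20,0,25],"roll":0,"gripper":255}]' 60; python3 f.py 512 160; python3 plan.py 487.2 236.6 -4.4 0.1 10 512 160 80.5
```

```text
time_s: 13.95
eef_pos: [459.3, 220.2, 262.0]
ee_rot: [-0.461, 0.462, -0.535, 0.537]
force: [1.5, -9.0, 0.5]
grip_width: 0.224
eef [459.3 220.2 262. ] r 80.0 phi 2.290 Frad -7.8 Fback 4.8 Fz 0.5 w 0.224 t 13.95
time_s: 14.28
eef_pos: [486.9, 235.5, 262.0]
ee_rot: [-0.46, 0.462, -0.535, 0.537]
force: [-1.1, -12.0, 2.2]
grip_width: 0.22
eef [486.9 235.5 262. ] r 79.5 phi 1.891 Frad -11.1 Fback 4.8 Fz 2.2 w 0.220 t 14.28
[-3, 0, 7] [-6, 0, 15] [-7, 0, 23] [-8, 0, 31] [-8, 0, 39] [-8, 0, 47] [-6, 0, 55] [-4, 0, 63] [-1, 0, 70] [3, 0, 77] 
end cmd [562.9 222.1] phi -5.4
```

The sliding phase has started: Fback is about 4.8 N while moving. The radial bias is about 1.5 mm too far outward here, so I recentre to (512,158.8) with r = 80 and slow down.

```bash
python3 plan.py 487.2 236.6 -4.4 0.05 8 512 158.8 80;  python3 plan.py 487.2 236.6 -4.4 0.04 10 512 158.8 80 | tail -1
```

```text
[0, 0, 4] [-2, 0, 8] [-3, 0, 12] [-4, 0, 15] [-5, 0, 19] [-6, 0, 23] [-6, 0, 27] [-7, 0, 31] 
end cmd [518.9 238.9] phi -4.8
end cmd [518.9 238.9] phi -4.8
```

```bash
python3 -m crank '[{"dp":[0,0,4],"roll":0,"gripper":255},{"dp":[-2,0,8],"roll":0,"gripper":255},{"dp":[-3,0,12],"roll":0,"gripper":255},{"dp":[-4,0,15],"roll":0,"gripper":255}]' 60; python3 f.py 512 159; python3 -m crank '[{"dp":[-1,0,4],"roll":0,"gripper":255},{"dp":[-2,0,8],"roll":0,"gripper":255},{"dp":[-2,0,12],"roll":0,"gripper":255},{"dp":[-3,0,16],"roll":0,"gripper":255}]' 60; python3 f.py 512 159; python3 plan.py 518.9 238.9 -4.8 0.05 10 512 158.8 80
```

```text
time_s: 14.62
eef_pos: [501.9, 238.4, 262.0]
ee_rot: [-0.461, 0.462, -0.536, 0.536]
force: [-3.5, -4.8, 3.8]
grip_width: 0.225
eef [501.9 238.4 262. ] r 80.0 phi 1.697 Frad -4.3 Fback 4.0 Fz 3.8 w 0.225 t 14.62
time_s: 14.95
eef_pos: [518.0, 238.7, 262.0]
ee_rot: [-0.461, 0.462, -0.536, 0.536]
force: [-4.2, -7.4, 3.6]
grip_width: 0.222
eef [518.  238.7 262. ] r 79.9 phi 1.496 Frad -7.7 Fback 3.6 Fz 3.6 w 0.222 t 14.95
[0, 0, 4] [0, 0, 8] [1, 0, 12] [1, 0, 16] [2, 0, 20] [2, 0, 24] [4, 0, 28] [5, 0, 32] [6, 0, 35] [8, 0, 39] 
end cmd [556.3 225.2] phi -5.3
```

```bash
cat > g.py <<'E'
import runpy,sys; sys.argv=["f.py","512","159"]; r=runpy.run_path("f.py")
Fb=r["F"][:2]@[-r["u"][1],r["u"][0]]; sys.exit(int(Fb>5.3))
E
python3 -m crank '[{"dp":[1,0,4],"roll":0,"gripper":255},{"dp":[1,0,8],"roll":0,"gripper":255}]' >/dev/null; python3 g.py && python3 -m crank '[{"dp":[1,0,4],"roll":0,"gripper":255},{"dp":[1,0,8],"roll":0,"gripper":255}]' >/dev/null && python3 g.py && python3 -m crank '[{"dp":[1,0,4],"roll":0,"gripper":255},{"dp":[1,0,8],"roll":0,"gripper":255}]' >/dev/null && python3 g.py
```

```text
eef [525.9 237.3 262. ] r 79.5 phi 1.395 Frad -0.9 Fback 5.0 Fz 4.9 w 0.214 t 15.12
eef [534.2 235.3 262. ] r 79.4 phi 1.288 Frad -0.1 Fback 3.0 Fz 5.2 w 0.223 t 15.28
eef [542.1 232.5 262. ] r 79.4 phi 1.182 Frad -4.0 Fback 4.4 Fz 6.8 w 0.221 t 15.45
```

```bash
python3 plan.py 542.2 232.3 1.181 0.05 10 512 158.8 79.7
```

```text
[1, 0, 4] [2, 0, 8] [3, 0, 11] [5, 0, 15] [7, 0, 19] [9, 0, 22] [11, 0, 25] [13, 0, 29] [16, 0, 32] [18, 0, 35] 
end cmd [574.1 209.3] phi 0.681
```

```bash
python3 -m crank '[{"dp":[1,0,4],"roll":0,"gripper":255},{"dp":[2,0,8],"roll":0,"gripper":255}]' >/dev/null; python3 g.py && python3 -m crank '[{"dp":[1,0,3],"roll":0,"gripper":255},{"dp":[3,0,7],"roll":0,"gripper":255}]' >/dev/null && python3 g.py && python3 -m crank '[{"dp":[2,0,4],"roll":0,"gripper":255},{"dp":[4,0,7],"roll":0,"gripper":255}]' >/dev/null && python3 g.py
```

```text
eef [549.7 228.9 262. ] r 79.4 phi 1.076 Frad -3.5 Fback 4.0 Fz 7.0 w 0.226 t 15.62
eef [556. 225. 262.] r 79.3 phi 0.983 Frad -3.3 Fback 4.3 Fz 6.2 w 0.223 t 15.78
eef [562.2 220.2 262. ] r 79.2 phi 0.884 Frad -1.7 Fback 7.3 Fz 6.0 w 0.219 t 15.95
```

```bash
for i in 1 2 3; do python3 -m crank '[{"dp":[0,0,0],"roll":0,"gripper":255}]' >/dev/null; python3 g.py; done
```

```text
eef [562.5 220.  262. ] r 79.2 phi 0.879 Frad -1.6 Fback 5.3 Fz 6.8 w 0.220 t 16.03
eef [562.4 220.1 262. ] r 79.2 phi 0.880 Frad -1.9 Fback 4.2 Fz 6.7 w 0.220 t 16.12
eef [562.4 220.1 262. ] r 79.2 phi 0.880 Frad -1.8 Fback 3.2 Fz 4.9 w 0.220 t 16.20
```

```bash
python3 -m crank '[{"dp":[1,0,2],"roll":0,"gripper":255}]' >/dev/null; python3 g.py;  for i in 1 2 3 4; do python3 -m crank '[{"dp":[0,0,0],"roll":0,"gripper":255}]' >/dev/null; python3 g.py; done
```

```text
eef [563.5 219.2 261.9] r 79.2 phi 0.863 Frad -4.2 Fback 7.7 Fz 8.7 w 0.216 t 16.28
eef [563.8 219.  262. ] r 79.2 phi 0.859 Frad -3.2 Fback 6.1 Fz 6.3 w 0.223 t 16.37
eef [563.8 219.  262. ] r 79.2 phi 0.858 Frad -2.7 Fback 5.5 Fz 6.5 w 0.217 t 16.45
eef [563.8 219.  262. ] r 79.2 phi 0.858 Frad -3.3 Fback 5.8 Fz 6.6 w 0.223 t 16.53
eef [563.8 219.  262. ] r 79.2 phi 0.859 Frad -3.9 Fback 6.0 Fz 6.5 w 0.218 t 16.62
```

```bash
python3 -m crank '[{"dp":[0,0,1],"roll":0,"gripper":255}]' >/dev/null; python3 g.py;  for i in 1 2 3; do python3 -m crank '[{"dp":[0,0,1],"roll":0,"gripper":255}]' >/dev/null; done; for i in 1 2 3 4; do python3 -m crank '[{"dp":[0,0,0],"roll":0,"gripper":255}]' >/dev/null; python3 g.py; done
```

```text
eef [564.2 218.8 261.9] r 79.4 phi 0.853 Frad -8.2 Fback 8.1 Fz 8.1 w 0.220 t 16.70
eef [566.3 217.3 261.9] r 79.7 phi 0.820 Frad -15.1 Fback 7.3 Fz 9.6 w 0.221 t 17.03
eef [566.3 217.2 261.9] r 79.6 phi 0.820 Frad -14.3 Fback 7.3 Fz 9.8 w 0.222 t 17.12
eef [566.3 217.2 261.9] r 79.6 phi 0.820 Frad -15.0 Fback 8.1 Fz 9.5 w 0.222 t 17.20
eef [566.3 217.3 261.9] r 79.7 phi 0.820 Frad -14.0 Fback 7.0 Fz 8.7 w 0.226 t 17.28
```

My hold loop repeated the +1 mm step by mistake, since each call is relative to its own start. The crank went about 3 mm further than intended. The held push is about 7.4 N, which I estimate at about 9 N moving, still below the 10 N dent limit. I wind back at once.

```bash
python3 plan.py 568.4 218.2 0.811 -0.12 10 512 158.8 79.7
```

```text
[-3, 0, -9] [-7, 0, -18] [-10, 0, -27] [-12, 0, -37] [-13, 0, -46] [-12, 0, -56] [-10, 0, -65] [-8, 0, -74] [-4, 0, -83] [1, 0, -91] 
end cmd [478.3 230.8] phi 2.011
```

```bash
python3 -m crank '[{"dp":[-3,0,-9],"roll":0,"gripper":255},{"dp":[-7,0,-18],"roll":0,"gripper":255},{"dp":[-10,0,-27],"roll":0,"gripper":255},{"dp":[-12,0,-37],"roll":0,"gripper":255},{"dp":[-13,0,-46],"roll":0,"gripper":255},{"dp":[-12,0,-56],"roll":0,"gripper":255},{"dp":[-10,0,-65],"roll":0,"gripper":255},{"dp":[-8,0,-74],"roll":0,"gripper":255},{"dp":[-4,0,-83],"roll":0,"gripper":255},{"dp":[1,0,-91],"roll":0,"gripper":255}]' 60; python3 f.py 512 159; python3 plan.py 478.3 230.8 2.011 -0.1 6 512 158.8 80
```

```text
time_s: 18.12
eef_pos: [477.9, 231.4, 262.0]
ee_rot: [-0.462, 0.46, -0.536, 0.536]
force: [0.8, 3.1, 4.4]
grip_width: 0.221
eef [477.9 231.4 262. ] r 80.0 phi 2.011 Frad 2.4 Fback -2.0 Fz 4.4 w 0.221 t 18.12
[4, 0, -7] [10, 0, -13] [16, 0, -18] [22, 0, -23] [29, 0, -27] [36, 0, -30] 
end cmd [443.3 199.7] phi 2.611
```

```bash
python3 -m crank '[{"dp":[4,0,-8],"roll":0,"gripper":255},{"dp":[9,0,-14],"roll":0,"gripper":255},{"dp":[15,0,-19],"roll":0,"gripper":255},{"dp":[21,0,-24],"roll":0,"gripper":255},{"dp":[28,0,-28],"roll":0,"gripper":255},{"dp":[28,0,-28],"roll":0,"gripper":255},{"dp":[28,0,-28],"roll":0,"gripper":255}]' 60; python3 f.py 512 159
```

```text
time_s: 18.7
eef_pos: [446.6, 206.6, 262.0]
ee_rot: [-0.461, 0.461, -0.535, 0.537]
force: [3.6, -3.7, 4.7]
grip_width: 0.22
eef [446.6 206.6 262. ] r 80.8 phi 2.513 Frad -5.1 Fback 0.9 Fz 4.7 w 0.220 t 18.70
```

I wound back 1.69 rad, and the handle bears outward on its stop. Releasing and rising now.

```bash
python3 -m crank '[{"dp":[0,0,0],"roll":0,"gripper":200},{"dp":[0,0,0],"roll":0,"gripper":100},{"dp":[0,0,0],"roll":0,"gripper":80},{"dp":[0,0,0],"roll":0,"gripper":80},{"dp":[0,0,0],"roll":0,"gripper":80},{"dp":[0,-25,0],"roll":0,"gripper":80},{"dp":[0,-60,0],"roll":0,"gripper":80},{"dp":[0,-95,0],"roll":0,"gripper":80},{"dp":[0,-110,0],"roll":0,"gripper":80},{"dp":[0,-110,0],"roll":0,"gripper":80}]' 20; python3 f.py 512 159
python3 - <<'E'
from h import *
p=eyes.capture("scene"); t=eyes.capture("top")
a=cv2.resize(cv2.cvtColor(p["color"],4)[70:230,160:320],(600,600),interpolation=2); cv2.imwrite("pics/end.png",a)
for l in("platen","lid","grip_mid","handle_hinge","tin"): print(l,[(np.round((np.array(q["centre"])-[160,70])*3.75),round(q["confidence"],2)) for q in models.spot_point(p,l)[:1]])
E
```

```text
time_s: 19.53
eef_pos: [446.7, 207.7, 375.0]
ee_rot: [-0.463, 0.459, -0.535, 0.537]
force: [0.7, -0.2, 0.5]
grip_width: 0.683
eef [446.7 207.7 375. ] r 81.5 phi 2.501 Frad -0.7 Fback -0.2 Fz 0.5 w 0.683 t 19.53
platen [(array([252., 360.]), 0.88)]
lid [(array([252., 365.]), 0.54)]
grip_mid [(array([110., 216.]), 0.62)]
handle_hinge [(array([109., 266.]), 0.96)]
tin [(array([252., 462.]), 0.75)]
```

View pics/end.png

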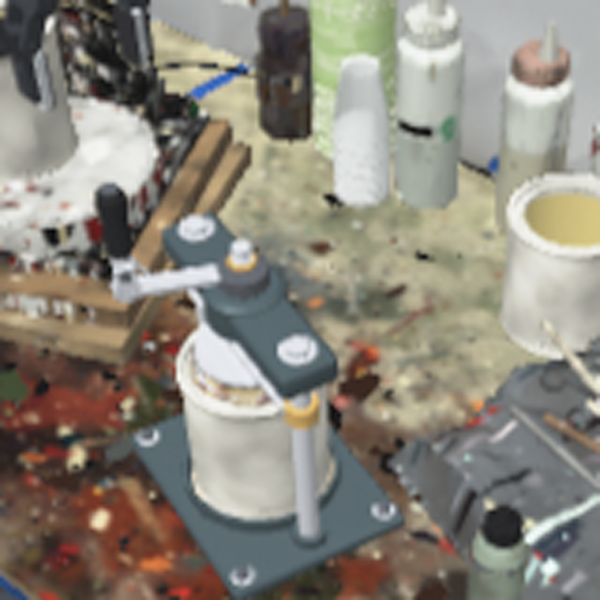

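The handle stands upright at crop (115,190–255) with the fork at (122,280). The tin is in its ring, the plate sits just above the lid, the hand is clear, and the forces read about 0. Handing in.

```bash
python3 -c "
from rig import ctrl
print(ctrl.finish_job())"
```

```text
the job is handed in; nothing more can be done
None
```

I handed the job in at about 19.5 s of the 72 s. The lid was pressed home, but harder than I meant, so I cannot be sure it is undented or prove how hard the plate pressed.

**What I did**
- I unfolded the handle upright and cranked clockwise. I felt the lid slide in at about 4 N and then seat.
- I wound back about 1.7 rad (roughly 5 mm of plate lift), opened the fingers and rose clear.

**Last checks**
- In the last picture the handle is upright and the tin stands in its ring.
- The networks found the plate just above the lid, but I did not measure that gap.
- The force on the tool reads about 0.
- I did not re-measure where the bystanders stand; the green bottle is in view and nothing touched them.

**What went wrong or disagreed**
- **Fingertips:** they sat about 25 mm farther back than the stated 22 mm nose length, so the first grasp closed above the grip. I pressed about 17 N on it before working that out from the picture and the contact.
- **Slip:** the second pinch let the handle go during the first stroke, with the handle already upright. I re-grasped it centred.
- **Seating force:** my hold loop repeated a 1 mm step, so the crank went about 3 mm farther than intended. The highest push I read was about 8.1 N. The held push settled at about 7.4 N, above the stated 4 to 6 N for a firm seat. I estimate about 9 N moving (8.4 to 9.9 N). That is past the 6.5 N needed, but the top of the range is only just under the 10 N at which the lid dents.

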